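# Snap in the kit cassette and dose a heat sink from the drop cup

### The arm

A 7-joint arm with a two-finger parallel gripper is mounted at the origin on the work surface. World frame = base frame: x ahead of the robot, y to its left, z up, the work surface at z = 0. Lengths are in m, angles in rad, forces in N, time in s.
With the tool pointing down it reaches from about 0.4 to 0.85 m from the base axis. Payload 10.4 kg.
Tool frame: the origin (TCP) lies midway between the tips of the shut fingers; the grasp point (between the pads) lies 19 mm behind it; z points along the fingers, x is the direction in which the jaws open and shut, and the axes are right-handed (so a half turn about z gives the same grasp; the last joint's range is limited). The gripper opens to 85 mm and grips with 20 to 120 N. Pads are 22 mm wide; open, the fingers measure 114 mm over their backs; the gripper's body (76 mm by 85 mm) begins 54 mm behind the grasp point. The pads swing forward as they close: fully open they stand 13 mm farther back than shut.
Start: joints at [1.182, 0.332, -0.065, 1.46, 0.022, 1.35, -0.088], TCP at [0.224, -0.584, 0.231] pointing down, gripper open.
Joint ranges: [-2.6, 2.6], [-0.5, 2.12], [-1.47, 1.34], [0.16, 2.42], [-1.27, 4.41], [0.06, 2.06], [-2.6, 2.6]. Speed limits (rad/s): [2.22, 2.22, 2.79, 2.79, 3.14, 3.14, 3.14].

### API

Orientations are given as a unit quaternion [x, y, z, w].
In Python, from workcell import manip, cams gives the robot as it stands.
- The arm moves only by the tool move_arm, never from a script. Its argument "moves" is a list of rows, each a list of 7 numbers: the turn, a rotation vector about the tool's x, y, z in degrees, then the shift along the tool's x, y, z in m, then the finger opening in m, from 0 to 0.0854. A call has 1 to 10 rows; each row is the pose to reach, as a shift and turn from the pose commanded when the call began, along the tool's axes at that moment; what a row does not reach only later rows make up. A row lasts 1/10 s, in which the tool goes at most 50 mm and 8.59 degrees, less where a joint would pass 70% of its speed; a pose out of reach is approached as far as the arm can. A call with a gripper value outside its range is refused whole. The fingers move at their own pace and stop on an object; "grip_force" is the grip in N (left out, the last holds). Time passes only in rows, so rows that repeat a pose let the fingers close. It gives the time, the measured TCP pose, the force and the opening at its end, in the units of the state.
- manip.get_obs(): the state, without advancing time (a new reading comes with each control period).
- cams.camera(name): name is "side" or "top"; returns the picture (400x640x3 uint8, red, green, blue); there is no depth.
- cams.camera_params(name): a dict with "fx", "fy", "cx", "cy" (pixels), "xyz" and "rotation" of the camera in the world. Camera axes: x right, y up, looking along -z (the intrinsics and any distortion apply to the point x, -y, -z); pixel columns grow to the right and rows downward; lengths in m; the calibration is good to about 2 mm. A picture is of the moment at which its call begins. camera_params takes no time and is no camera call.
- manip.hand_in(): hands the job in, once; it reports no verdict.
The state is a dict: "clock": time; "joint_pos": joint angles; "joint_velocities": joint speeds; "tau": joint torques, N m; "position": TCP position; "ee_rot": TCP orientation; "ft_force": force on the tool from outside, world axes, zero at the start; "torque": the same for the moment, N m; "grip_width": opening from 0.0 (shut) to 1.0 (fully open).
Only numpy, scipy, OpenCV 4.12 (cv2) and the standard library are available. Lean on these libraries where they do the work, as an engineer would, in place of code of your own. Each camera call takes 0.05 s, during which the arm holds its last target. There are 200 camera calls.

### The job

Slide the black cassette along the mat into the dock until it is fully home and the orange catch clicks behind its flange, then hold the drop cup upright over it and press the cup's red release tab down on the dock's striker post so that the bottom swings open and the red heat sink falls into the cassette. Stand the empty cup, bottom shut, back in the middle of its yellow plate. Do not touch the heat sink with the gripper, do not spill it, and leave the other things on the bench where they are.

Things in the scene. Friction and masses are not known exactly. Their poses are not given: they have to be found in the camera images.
- dock: Fixed loading dock on the mat. Origin on the mat at the middle of the cassette's seated place; the cassette slides in along its +x, z up. Two rails leave a channel |y| < 58 mm, ending at an end stop at x = +52 mm. Orange catch on the -y side, striker post on the +y side. Fully home, the cassette's origin is within 2 mm of the dock's and the axes are parallel (+x of both alike).
- dock_mouth (a point): Middle of the channel's mouth on the mat, dock (-52, 0, 0) mm. Lips on the rails (inner edges |y| = 50 mm, 10 to 15 mm above the mat) overhang the channel, so the cassette slides in along the mat under them and cannot be lowered in. The +y rail starts here, the -y one at x = +4 mm. Outside, lead-in flares 16 mm high widen to |y| = 76 mm at x = -78 mm.
- striker_top (a point): Top of the striker's tip, dock (0, 78, 145) mm: a fixed upright steel post 14 mm in diameter with a round red tip. The cup's tab is pressed by lowering the cup on to it, the cup's +y along the dock's +y.
- catch (a joint): Travel (m) of the orange spring catch: 0 = sprung out into the channel, up to 0.012 = pushed aside towards the dock's -y. Its ramp (19 degrees) faces the mouth. Sideways it takes 1.5 N to start and 4 N to clear; 3 to 15 N of push on the cassette. With the cassette home it is back near 0, behind the rear end of the short flange. Top 28 mm above the mat.
- catch_nose (a point): Corner of the catch's nose tip and flat holding face, dock (1, -50, 13.5) mm when sprung out; shifts with the catch.
- cassette: Black open tray, loose, about 0.28 kg. Origin at the centre of its underside. Outside 100 mm (x), 92 mm (y), 40 mm tall; walls and floor 3 mm. Flanges 6 mm thick at the bottom reach |y| = 56 mm: on +y full length, on -y only from x = +4 to +50 mm. Goes into the dock +x end first. A yellow grip blade stands at its -x end.
- cassette_grip (a point): Top centre of the yellow grip blade, at (-55, 0, 80) mm in the cassette frame. The blade is 12 mm (x) by 36 mm (y), upright; its top 40 mm stand free above the tray's rim.
- plate: Fixed flat yellow parking plate of the drop cup, 130 mm (x) by 140 mm (y), 3 mm thick; origin at the centre of its underside.
- cup: Aluminium drop cup, loose, 0.23 kg, standing on the plate with the heat sink in it. Origin at the centre of its underside (it stands on its two end walls). Outside 82 mm (x) by 60 mm (y), open top with rim at 64 mm, walls 3 mm. Its bottom is the flap, 22 mm above the underside. Blue grip blade on its +y side.
- cup_grip (a point): Top centre of the blue grip blade, at (0, 36, 120) mm in the cup frame. The blade is 40 mm (x) by 12 mm (y), upright; its top 56 mm stand free above the cup's rim.
- flap (a joint): Angle (rad) of the cup's hinged bottom: 0 = shut, 1.2 = wide open, its free edge 50 mm below the hinge. Hinge line along x at cup y = +28, z = 20 mm. A spring shuts it (0.09 N m shut, 0.2 N m open). From 0.6 to 1.1 rad the heat sink slides out and falls, landing under the middle of the cup to 25 mm towards its -y side.
- tab (a point): Middle of the red release tab, cup (0, 52, 11) mm when shut. The tab is the flap's tail: 26 mm wide, from the hinge 40 mm out to cup +y, sloping down 20 degrees. Pushed UP relative to the cup (4 to 9 N) it swings the bottom open. With the striker under it 24 mm out from the hinge, the flap is at about 1.1 rad once the hinge is 23 mm below the striker's top.
- heatsink: Red finned heat sink, loose, 60 by 36 by 22 mm, about 0.08 kg, lying in the cup. Origin at the centre of its underside.
- flux: Bystander: amber flux bottle, 48 mm diameter, 130 mm tall, origin at the centre of its underside.
- reel: Bystander: grey reel standing on end, 60 mm diameter, 55 mm tall, origin under its centre.
- board: Bystander: green circuit board with chips lying flat, 150 x 110 x 11 mm, origin under its centre.
- spray: Bystander: blue spray can, 52 mm diameter, 170 mm tall, origin under its centre.
- screwdriver: Bystander: screwdriver lying flat, about 200 mm long along its x axis.
- brush: Bystander: brush lying flat, about 200 mm long along its x axis.
- mouse: Bystander: black computer mouse, 105 mm (x) by 62 mm (y), 24 mm tall, origin under its centre.
Mind the look-alikes: they are no part of the job. What is shaped like the cassette but pink is not meant.

How it is judged:
By the outcome, as a careful person would: the job done as asked, in the order asked, and still so for the second after the job is handed in, with the robot touching nothing.
It also fails if it takes over 72 s, if anything falls off the work surface, if the arm or the gripper's body presses on something with over 40 N, if the wrist force passes 120 N, or if a joint passes its speed limit or range.

## Working session

There is one attempt and no reset: what is moved stays moved. The work goes in short steps, Python scripts to look and compute and a tool call to move; the robot and the scene stay as the last step left them, time stands still between calls to the robot, and variables do not carry over. Pictures are saved under pics/ and viewed, about 8 in all and at most 12, crops included, and the job is handed in when it is done.

Besides the shell and the picture viewer there is one more tool, called after "Emit:" as name([rows], argument=value, ...), one row to a line, values as JSON. move_arm: Moves the arm, as the interface text tells. Its arguments: {"type":"object","properties":{"moves":{"type":"array","items":{"type":"array","items":{"type":"number"}}},"grip_force":{"type":"number"}},"required":["moves"]}

```bash
ls; mkdir -p pics
python3 - <<'E'
from workcell import manip,cams
import cv2
for n in("side","top"):
    im=cams.camera(n); cv2.imwrite(f"pics/{n}0.png",im[:,:,::-1]); print(cams.camera_params(n))
print(manip.get_obs())
E
```

```text
pics
{'fx': 454.41769959726594, 'fy': 454.41769959726594, 'cx': 318.9252732689037, 'cy': 200.20067855466013, 'xyz': array([0.46473943, 0.89316925, 1.11026874]), 'rotation': array([-0.01337593,  0.35781841,  0.93342   , -0.02267551])}
{'fx': 367.86079855408946, 'fy': 367.86079855408946, 'cx': 322.47911864475657, 'cy': 196.1060087497558, 'xyz': array([ 0.34686629, -0.00833967,  1.1684858 ]), 'rotation': array([-0.06348068,  0.06085229,  0.70849334, -0.70021739])}
{'clock': 0.1, 'joint_pos': array([ 1.18242507,  0.33279086, -0.06470414,  1.46087562,  0.02163751,
        1.34989536, -0.08849831]), 'joint_velocities': array([ 0.00025443, -0.00242835, -0.00234022, -0.00095459, -0.00259478,
       -0.00133506, -0.00092263]), 'tau': array([ 1.26750594e-03, -6.26746202e+01,  4.94113122e-02, -3.92425168e+01,
        1.63136719e-02,  7.04589504e-03, -1.64873632e-04]), 'position': array([ 0.22340874, -0.58334099,  0.23059791]), 'ee_rot': array([ 8.23923636e-01, -5.66700482e-01, -5.49403200e-04, -3.21059216e-04]), 'ft_force': array([-0.4742682 ,  0.19194857,  0.03723499]), 'torque': array([-0.01967917,  0.02731042,  0.02282121]), 'grip_width': 0.9987089772456513}
```

View pics/top0.png

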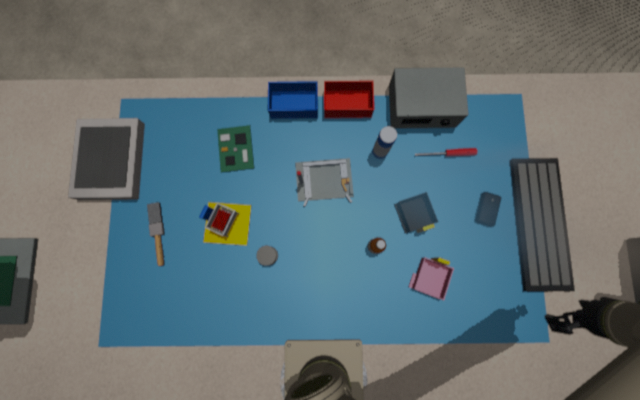

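View pics/side0.png

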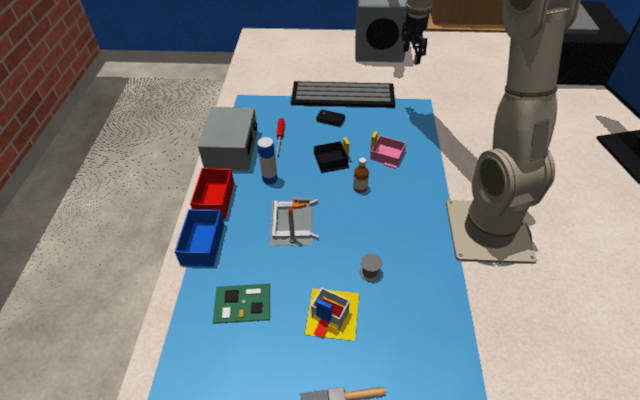

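```bash
cat > h.py <<'E'
import numpy as np, cv2
from scipy.spatial.transform import Rotation as R
from workcell import manip,cams
P={n:cams.camera_params(n) for n in("side","top")}
def ray(n,u,v):
    p=P[n]; d=np.array([(u-p['cx'])/p['fx'],-(v-p['cy'])/p['fy'],-1.])
    return np.array(p['xyz']),R.from_quat(p['rotation']).apply(d)
def onz(n,u,v,z):
    o,d=ray(n,u,v); return o+d*(z-o[2])/d[2]
def proj(n,X):
    p=P[n]; c=R.from_quat(p['rotation']).inv().apply(np.asarray(X)-p['xyz'])
    return np.stack([p['cx']+p['fx']*c[...,0]/-c[...,2],p['cy']+p['fy']*c[...,1]/c[...,2]],-1)
def tri(us,ut):
    (o1,d1),(o2,d2)=ray("side",*us),ray("top",*ut)
    A=np.stack([d1,-d2],1); s=np.linalg.lstsq(A,o2-o1,rcond=None)[0]
    a,b=o1+d1*s[0],o2+d2*s[1]; return (a+b)/2,np.linalg.norm(a-b)
def img(n,save=None):
    im=cams.camera(n)[:,:,::-1].copy()
    if save: cv2.imwrite(f"pics/{save}.png",im)
    return im
def crop(im,u,v,w,h,k):
    c=cv2.resize(im[v:v+h,u:u+w],None,fx=k,fy=k,interpolation=cv2.INTER_CUBIC)
    for i in range(0,w,10): cv2.putText(c,str(u+i),(i*k,8),0,.3,(255,255,255),1); cv2.line(c,(i*k,10),(i*k,14),(255,255,255),1)
    for i in range(10,h,10): cv2.putText(c,str(v+i),(0,i*k+3),0,.3,(255,255,255),1)
    return c
E
python3 - <<'E'
from h import *
t=cv2.imread("pics/top0.png");s=cv2.imread("pics/side0.png")
k=4
a=np.hstack([crop(t,290,145,66,70,k),crop(t,390,185,66,70,k),crop(t,194,190,66,70,k)])
b=np.hstack([crop(s,262,188,66,70,k),crop(s,306,125,66,70,k),crop(s,300,280,66,70,k)])
cv2.imwrite("pics/c1.png",np.vstack([a,b]))
E
```

```text
(no output)
```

View pics/c1.png

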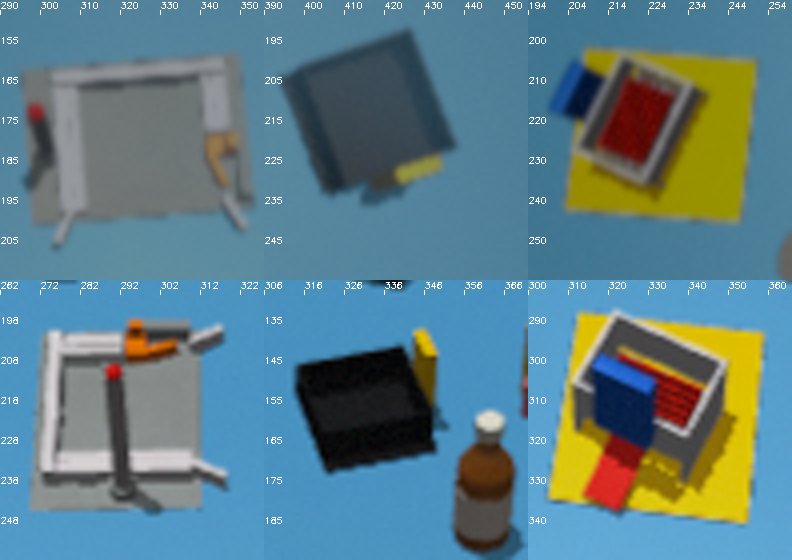

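Pixel reads from the crop: the dock mouth faces the robot (top ~ (324,195)), with the striker tip at top (299,172) and side (290,211). The cassette is at top ~ (417,212) with its blade at (426,227). The cup rim corners are at top (217.5,204), (239,214), (224.5,237) and (206.5,227.5), and the blade is on its left, the +y side.

```bash
cat >> h.py <<'E'
def edge(im,p,q,w=3.,n=25):
    "subpixel straight edge near segment p-q: returns two points on the fitted line and the rms"
    g=im.astype(np.float32).copy(); p,q=np.array(p,float),np.array(q,float); t=(q-p)/np.linalg.norm(q-p); m=np.array([-t[1],t[0]])
    s=np.arange(-w-.5,w+.51,.25); pts=[]
    for a in np.linspace(.12,.88,n):
        X=p+a*(q-p)+s[:,None]*m
        v=cv2.remap(g,X[:,0].astype(np.float32)[None],X[:,1].astype(np.float32)[None],cv2.INTER_LINEAR)[0]
        d=np.linalg.norm(v[4:]-v[:-4],axis=1); d[d<.5*d.max()]=0
        pts.append(p+a*(q-p)+m*(d*(s[2:-2])).sum()/d.sum())
    pts=np.array(pts); 
    for _ in range(3):
        c=pts.mean(0); u=np.linalg.svd(pts-c)[2][0]; r=(pts-c)@[-u[1],u[0]]; k=abs(r)<max(2*np.median(abs(r)),.1); pts=pts[k]
    f=lambda x:c+u*((x-c)@u)
    return f(p),f(q),r[k].std()
def inter(e1,e2):
    a=np.cross(np.append(e1[0],1),np.append(e1[1],1)); b=np.cross(np.append(e2[0],1),np.append(e2[1],1)); x=np.cross(a,b); return x[:2]/x[2]
def quad(im,c):
    e=[edge(im,c[i],c[(i+1)%4]) for i in range(4)]
    return [inter(e[i-1],e[i]) for i in range(4)],[round(float(x[2]),2) for x in e]
def blob(im,f,box):
    u,v,w,h=box; hsv=cv2.cvtColor(im[v:v+h,u:u+w],cv2.COLOR_BGR2HSV).astype(int); m=f(hsv[...,0],hsv[...,1],hsv[...,2]).astype(np.uint8)
    n,l,st,c=cv2.connectedComponentsWithStats(m); i=1+st[1:,4].argmax(); ys,xs=np.nonzero(l==i)
    return np.array([xs.mean()+u,ys.mean()+v]),len(xs),cv2.minAreaRect(np.stack([xs+u,ys+v],1).astype(np.float32))
E
python3 - <<'E'
from h import *
np.set_printoptions(precision=4,suppress=True)
t=cv2.imread("pics/top0.png");s=cv2.imread("pics/side0.png")
red=lambda h,S,V:((h<6)|(h>174))&(S>150)&(V>90)
a=blob(s,red,(285,205,12,12));b=blob(t,red,(293,165,12,12)); print("tip",a[:2],b[:2],tri(a[0],b[0]))
yel=lambda h,S,V:(h>20)&(h<35)&(S>110)&(V>60)
a=blob(s,yel,(340,130,15,28));b=blob(t,yel,(418,218,20,16)); print("cblade",a,b)
blu=lambda h,S,V:(h>108)&(h<125)&(S>180)
print("cupblade",blob(s,blu,(312,290,25,35)),blob(t,blu,(196,200,20,25)))
qt,rt=quad(t,[(217.5,203.75),(239,213.75),(224.5,236.75),(206.5,227.5)])
qs,rs=quad(s,[(311,305.5),(322,288),(349.2,300.5),(339,318)])
print(rt,rs)
for i in range(4): print("cup",qt[i],qs[i],*tri(qs[i],qt[i]), onz("top",*qt[i],.064),onz("side",*qs[i],.064))
e=edge(t,(310,168.75),(312,196.2)); print("rail+y",e[2],[onz("top",*x,.015) for x in e[:2]])
e=edge(t,(309,168),(342,164)); print("stop",e[2],[onz("top",*x,.015) for x in e[:2]])
qt,rt=quad(t,[(210,202),(249,205),(246.5,245.5),(203,242)]); print("plate",rt,[onz("top",*x,.003) for x in qt])
qs,rs=quad(s,[(304.5,338),(313,288),(359,293),(355,343.5)]); print("plate side",rs,[onz("side",*x,.003) for x in qs])
qt,rt=quad(t,[(395,203),(427,192),(438,221),(406,233.5)]); print("cass top",rt,qt,[onz("top",*x,.04) for x in qt])
qs,rs=quad(s,[(314,147),(341,142),(347,155),(322,173)]); print("cass side",rs,qs,[onz("side",*x,.04) for x in qs])
v=np.vstack([crop(t,385,183,66,60,6)[:300],crop(s,306,127,66,50,6)]);cv2.imwrite("pics/c2.png",np.hstack([v,crop(t,296,150,66,100,6)[:v.shape[0]]])[:, :796])
E
```

```text
tip (array([290.0909, 210.6364]), 11) (array([298.5, 173. ]), 6) (array([0.5984, 0.0628, 0.1372]), np.float64(0.0008505480465873421))
cblade (array([345.8143, 145.5   ]), 70, ((345.5, 146.5), (17.0, 5.0), 90.0)) (array([427.1724, 226.9655]), 29, ((427.5000305175781, 227.0), (2.8460497856140137, 9.803058624267578), 71.56504821777344))
cupblade (array([323.6667, 310.25  ]), 132, ((323.0, 309.5), (21.0, 14.0), 90.0)) (array([207.8519, 213.2222]), 27, ((207.40000915527344, 213.2000274658203), (3.5777084827423096, 9.838699340820312), 26.56505012512207))
[0.04, 0.07, 0.19, 0.51] [0.04, 0.06, 0.26, 0.16]
cup [216.7309 202.6684] [310.8926 305.1612] [0.5257 0.3167 0.0647] 0.002433472595220746 [0.527  0.3168 0.064 ] [0.5245 0.3165 0.064 ]
cup [239.0074 212.4891] [321.5252 287.8358] [0.4996 0.2526 0.0441] 0.0016422247121217963 [0.4961 0.248  0.064 ] [0.4997 0.2644 0.064 ]
cup [223.6567 237.6055] [349.6952 300.5192] [0.4232 0.294  0.0556] 0.0035948597250060562 [0.4208 0.2919 0.064 ] [0.4253 0.2985 0.064 ]
cup [206.0731 226.5843] [338.3746 317.5381] [0.454  0.3467 0.0621] 0.0013638405924543942 [0
[... 457 characters left out ...]
.003 ]), array([0.5232, 0.2304, 0.003 ]), array([0.399 , 0.2384, 0.003 ]), array([0.4103, 0.3787, 0.003 ])]
cass top [0.05, 0.04, 0.09, 0.03] [array([393.0243, 202.9584]), array([426.0805, 191.7019]), array([437.6317, 221.1687]), array([404.8573, 234.6237])] [array([ 0.5234, -0.2239,  0.04  ]), array([ 0.5577, -0.3285,  0.04  ]), array([ 0.4651, -0.3583,  0.04  ]), array([ 0.425 , -0.2556,  0.04  ])]
cass side [0.05, 0.69, 0.89, 0.06] [array([311.0808, 146.2437]), array([339.5988, 141.0928]), array([347.4212, 153.3389]), array([322.4687, 176.5932])] [array([ 0.5652, -0.3232,  0.04  ]), array([ 0.4648, -0.3553,  0.04  ]), array([ 0.4361, -0.2914,  0.04  ]), array([ 0.5178, -0.1733,  0.04  ])]
```

View pics/c2.png

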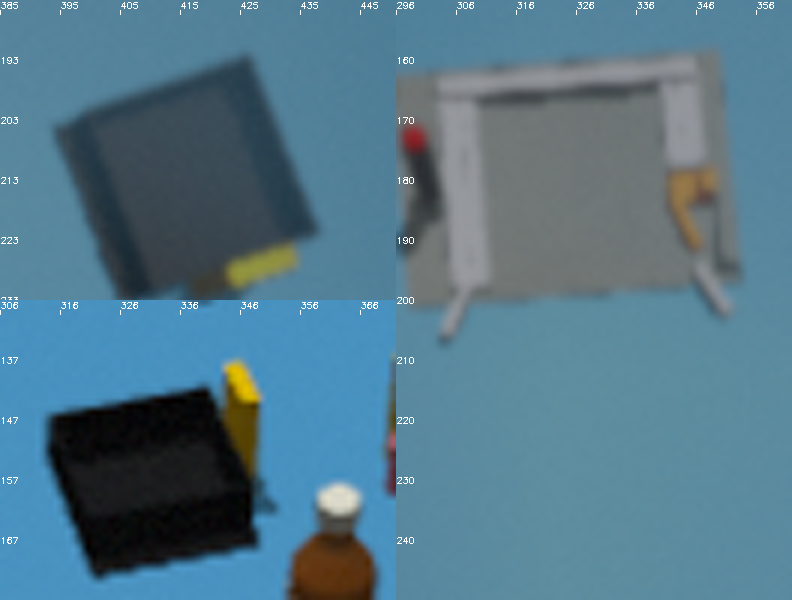

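Run:
```python
from h import *
np.set_printoptions(precision=4,suppress=True)
t=cv2.imread("pics/top0.png");s=cv2.imread("pics/side0.png")
def show(n,im,box):
    u,v,w,h=box; print(n,u,v); print(cv2.cvtColor(im[v:v+h,u:u+w],cv2.COLOR_BGR2HSV)[...,2])
by=lambda v0:(lambda h,S,V:(h>20)&(h<35)&(S>100)&(V>v0)); bb=lambda v0:(lambda h,S,V:(h>105)&(h<125)&(S>180)&(V>v0))
for v1,v2 in((150,120),(170,130),(190,140)):
    a=blob(s,by(v1),(340,130,15,28));b=blob(t,by(v2),(418,218,20,16)); print(v1,"cblade",a[0],a[1],b[0],b[1],tri(a[0],b[0]))
for v1,v2 in((140,110),(160,120),(180,130)):
    a=blob(s,bb(v1),(312,290,25,35));b=blob(t,bb(v2),(196,200,20,25)); print(v1,"cupblade",a[0],a[1],b[0],b[1],tri(a[0],b[0]))
show("s",s,(343,134,8,14));show("t",t,(420,221,16,12));show("cs",s,(313,294,24,14));show("ct",t,(198,202,16,20))
```

```text
150 cblade [345.85 140.55] 20 [427.9667 226.8   ] 30 (array([ 0.444 , -0.3173,  0.076 ]), np.float64(0.0017222079880897133))
170 cblade [346.  140.5] 18 [428.1852 226.8519] 27 (array([ 0.4437, -0.318 ,  0.0757]), np.float64(0.0021147941936487972))
190 cblade [346.2 140.4] 15 [428. 227.] 17 (array([ 0.4431, -0.317 ,  0.077 ]), np.float64(0.002224250807493531))
140 cupblade [323.2586 303.0345] 58 [203.119  211.5952] 42 (array([0.4921, 0.3391, 0.1183]), np.float64(0.0009371921759767506))
160 cupblade [323.1818 302.9091] 55 [203.119  211.5952] 42 (array([0.4922, 0.339 , 0.1186]), np.float64(0.0006957977884663839))
180 cupblade [323.449  302.9388] 49 [202.8889 211.5278] 36 (array([0.4919, 0.3394, 0.1194]), np.float64(0.0014661091873569103))
s 343 134
[[191 191 192 192 190 191 192 190]
 [191 191 190 193 191 191 193 191]
 [192 185 176 183 192 191 192 191]
 [176 165 169 156 182 190 191 191]
 [163 215 221 192 158 192 190 190]
 [130 189 221 221 166 183 191 191]
 [120 167 214 221 191 158 192 191]
 [100 110 189 221 221 163 183 191]
 [ 99  88 164 215 220 191 158 191]
 [ 98  91 111 171 197 195 151
[... 3039 characters left out ...]
  54  49  50  50  59  86 109]
 [144 144 140 139 142 146 137 102  65  51  51  50  52  71 100 103]
 [144 142 138 141 145 144 124  82  55  52  51  53  59  85 109  90]
 [142 140 140 144 146 138 104  63  52  50  50  53  73 100 102  72]
 [143 139 142 145 145 123  82  53  49  49  50  57  87 110  88  60]
 [143 139 142 147 138 104  65  50  48  51  50  71 102 103  71  53]
 [141 137 139 142 127  87  55  50  49  50  56  86 109  89  60  54]
 [142 135 134 134 117  86  65  55  50  50  69 101 103  73  53  57]
 [145 143 140 134 128 115  96  72  55  54  84 108  89  59  53  66]
 [145 144 145 142 142 138 125  95  99  96  97 102  72  53  56  77]
 [144 144 145 145 146 143 137 110 130 129 112  89  59  53  67  90]]
```

```bash
cat >> h.py <<'E'
def go(p,yaw,o=None):
    "print the turn (deg) and shift (m) in the tool axes from the present pose to TCP p, tool down, jaws (x) at world yaw deg"
    o=o or manip.get_obs(); R0=R.from_quat(o['ee_rot']); c,s=np.cos(np.radians(yaw)),np.sin(np.radians(yaw))
    Rt=R.from_matrix(np.array([[c,s,0],[s,-c,0],[0,0,-1.]]))
    print("turn",np.round((R0.inv()*Rt).as_rotvec(degrees=True),2),"shift",np.round(R0.inv().apply(np.array(p)-o['position']),4))
def st():
    o=manip.get_obs(); Rm=R.from_quat(o['ee_rot']).as_matrix()
    print("t",round(o['clock'],2),"p",np.round(o['position'],4),"yaw",round(float(np.degrees(np.arctan2(Rm[1,0],Rm[0,0]))),2),"z",np.round(Rm[:,2],3),"F",np.round(o['ft_force'],1),"T",np.round(o['torque'],2),"g",round(o['grip_width']*85.4,1)); return o
E
python3 - <<'E'
from h import *
np.set_printoptions(precision=3,suppress=True)
for n,u,v,z in(("pinkblade",443,261,.08),("flux",378,240,.13),("fluxbase",376,248,.0),("spray",388,132,.17),("reel",267,255,.05)): print(n,onz("top",u,v,z))
st(); go((.4435,-.3175,.14),18)
E
```

```text
pinkblade [ 0.344 -0.354  0.08 ]
flux [ 0.405 -0.16   0.13 ]
fluxbase [ 0.387 -0.172  0.   ]
spray [ 0.707 -0.194  0.17 ]
reel [0.368 0.163 0.05 ]
t 0.1 p [ 0.223 -0.583  0.231] yaw -69.04 z [-0.001  0.001 -1.   ] F [-0.5  0.2  0. ] T [-0.02  0.03  0.02] g 85.3
turn [ -0.05   0.06 -87.04] shift [-0.169 -0.301  0.091]
```

Emit:
move_arm([
  [0, 0, -8.5, -0.017, -0.03, 0.0, 0.05],
  [0, 0, -17, -0.034, -0.06, 0.0, 0.05],
  [0, 0, -25.5, -0.051, -0.09, 0.01, 0.05],
  [0, 0, -34, -0.068, -0.12, 0.02, 0.05],
  [0, 0, -42.5, -0.085, -0.15, 0.03, 0.05],
  [0, 0, -51, -0.102, -0.18, 0.04, 0.05],
  [0, 0, -59.5, -0.119, -0.21, 0.055, 0.05],
  [0, 0, -68, -0.136, -0.24, 0.07, 0.05],
  [0, 0, -76.5, -0.152, -0.27, 0.08, 0.05],
  [0, 0, -85, -0.169, -0.301, 0.091, 0.05],
], grip_force=40)

```text
clock: 1.1
position: [0.4446, -0.3171, 0.1397]
ee_rot: [0.99, 0.142, -0.0, -0.0]
ft_force: [0.7, -0.6, -0.2]
grip_width: 0.584
```

Run:
```python
from h import *
st(); go((.4435,-.3175,.10),18)
t=img("top","top1");s=img("side","side1")
o=manip.get_obs();print(proj("top",o['position']),proj("side",o['position']))
cv2.imwrite("pics/c3.png",np.hstack([crop(t,390,180,66,70,6),crop(s,310,95,66,70,6)]))
```

```text
t 1.1 p [ 0.4446 -0.3171  0.1397] yaw 16.29 z [-0.  0. -1.] F [ 0.7 -0.6 -0.2] T [-0.03 -0.02 -0.01] g 49.9
turn [-0.01  0.02 -1.71] shift [-0.0012  0.0001  0.0397]
[432.50191524 224.08030716] [345.44030055 127.02445305]
```

View pics/c3.png

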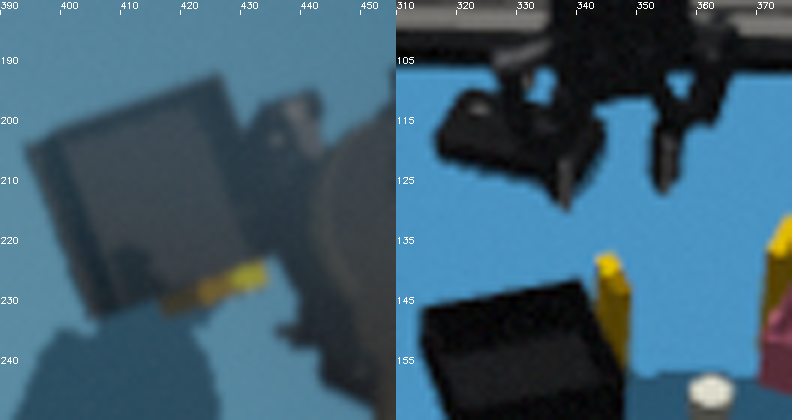

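The fingertips straddle the blade in both views: side tips at (338,129) and (354,126), blade top at (345.5,140). Descending.

Emit:
move_arm([
  [0, 0, -1.7, -0.001, 0, 0.03, 0.05],
  [0, 0, -1.7, -0.001, 0, 0.06, 0.05],
  [0, 0, -1.7, -0.001, 0, 0.08, 0.05],
  [0, 0, -1.7, -0.001, 0, 0.091, 0.05],
  [0, 0, -1.7, -0.001, 0, 0.091, 0.03],
  [0, 0, -1.7, -0.001, 0, 0.091, 0.0],
  [0, 0, -1.7, -0.001, 0, 0.091, 0.0],
  [0, 0, -1.7, -0.001, 0, 0.091, 0.0],
  [0, 0, -1.7, -0.001, 0, 0.091, 0.0],
  [0, 0, -1.7, -0.001, 0, 0.091, 0.0],
], grip_force=40)

```text
clock: 2.2
position: [0.4442, -0.319, 0.0506]
ee_rot: [0.988, 0.153, 0.001, 0.001]
ft_force: [0.2, 0.1, 5.4]
grip_width: 0.133
```

Run:
```python
from h import *
st()
t=img("top","top2");s=img("side","side2")
cv2.imwrite("pics/c4.png",np.hstack([crop(t,385,180,66,80,6),crop(s,306,110,66,80,6)]))
```

```text
t 2.2 p [ 0.4442 -0.319   0.0506] yaw 17.66 z [ 0.002 -0.002 -1.   ] F [0.2 0.1 5.4] T [ 0.04 -0.08 -0.02] g 11.3
```

View pics/c4.png

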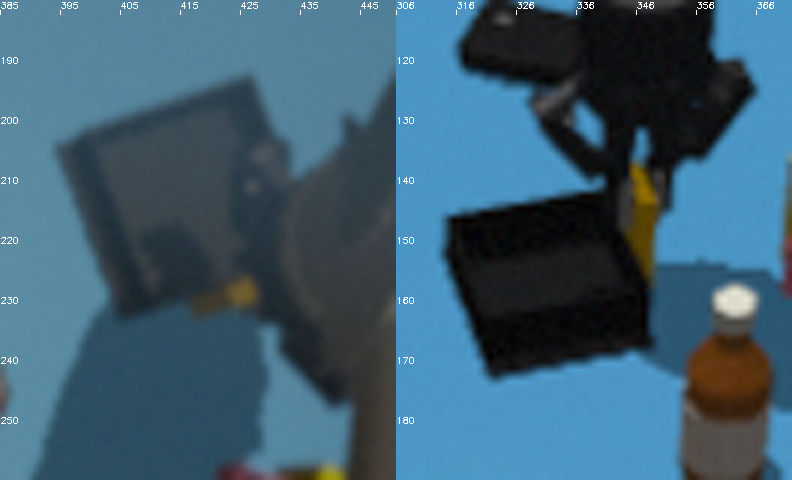

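Blade is held (11.3 mm). The flux bottle at (0.39,-0.17) blocks a flat slide to the mouth, so I'll carry the cassette past it, set it down in front of the flares and slide in from there.

Run:
```python
from h import *
for p,y in(((.46,-.30,.11),17.66),((.462,-.11,.11),6),((.4193,-.0295,.11),4),((.4193,-.0295,.0515),4)): go(p,y)
```

```text
turn [ 0.12 -0.08 -0.  ] shift [ 0.0209 -0.0132 -0.0594]
turn [ 0.11 -0.09 11.66] shift [ 0.0804 -0.1936 -0.0597]
turn [ 0.11 -0.09 13.66] shift [ 0.0642 -0.2833 -0.0599]
turn [ 0.11 -0.09 13.66] shift [ 0.0641 -0.2834 -0.0014]
```

Emit:
move_arm([
  [0, 0, 0, 0.0, 0.0, -0.01, 0.0],
  [0, 0, 0, 0.005, 0.0, -0.03, 0.0],
  [0, 0, 0, 0.021, -0.013, -0.06, 0.0],
  [0, 0, 3, 0.036, -0.058, -0.06, 0.0],
  [0, 0, 6, 0.05, -0.103, -0.06, 0.0],
  [0, 0, 9, 0.065, -0.148, -0.06, 0.0],
  [0, 0, 12, 0.08, -0.194, -0.06, 0.0],
  [0, 0, 13, 0.072, -0.239, -0.06, 0.0],
  [0, 0, 13.7, 0.064, -0.283, -0.06, 0.0],
  [0, 0, 13.7, 0.064, -0.283, -0.06, 0.0],
], grip_force=70)

```text
clock: 3.3
position: [0.4157, -0.0248, 0.1094]
ee_rot: [0.999, 0.038, -0.001, 0.0]
ft_force: [0.6, -0.8, -2.6]
grip_width: 0.125
```

Run:
```python
from h import *
st(); go((.4193,-.0295,.052),4)
```

```text
t 3.3 p [ 0.4157 -0.0248  0.1094] yaw 4.32 z [-0.002 -0.001 -1.   ] F [ 0.6 -0.8 -2.6] T [-0.11  0.1  -0.03] g 10.6
turn [0.03 0.11 0.32] shift [0.0033 0.0049 0.0574]
```

Emit:
move_arm([
  [0, 0, 0.3, 0.003, 0.005, 0.02, 0.0],
  [0, 0, 0.3, 0.003, 0.005, 0.04, 0.0],
  [0, 0, 0.3, 0.003, 0.005, 0.05, 0.0],
  [0, 0, 0.3, 0.003, 0.005, 0.055, 0.0],
  [0, 0, 0.3, 0.003, 0.005, 0.058, 0.0],
  [0, 0, 0.3, 0.003, 0.005, 0.058, 0.0],
], grip_force=50)

```text
clock: 3.9
position: [0.4219, -0.0342, 0.0515]
ee_rot: [0.999, 0.032, 0.0, 0.0]
ft_force: [1.2, -0.2, -2.9]
grip_width: 0.126
```

Run:
```python
from h import *
st(); go((.4193,-.0295,.052),4)
t=img("top","top3");s=img("side","side3")
cv2.imwrite("pics/c5.png",np.hstack([crop(t,285,155,66,90,6),crop(s,258,185,66,90,6)]))
```

```text
t 3.9 p [ 0.4219 -0.0342  0.0515] yaw 3.66 z [ 0. -0. -1.] F [ 1.2 -0.2 -2.9] T [-0.05  0.07  0.02] g 10.8
turn [ 0.   -0.01 -0.34] shift [-0.0023 -0.0048 -0.0005]
```

View pics/c5.png

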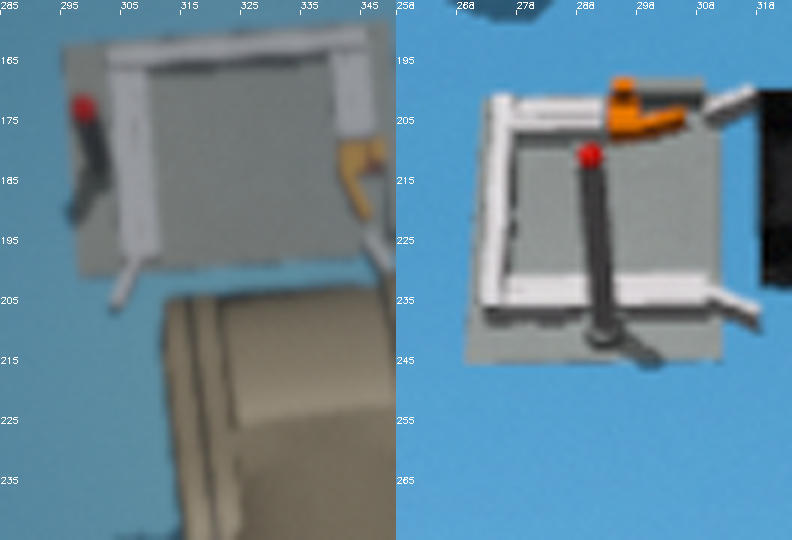

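Emit:
move_arm([
  [0, 0, -0.3, 0.0, -0.005, 0.0, 0.0],
  [0, 0, -0.3, 0.0, -0.005, 0.0005, 0.0],
  [0, 0, -0.3, 0.0, -0.005, 0.001, 0.0],
  [0, 0, -0.3, 0.0, -0.005, 0.001, 0.0],
])

```text
clock: 4.4
position: [0.4217, -0.0289, 0.0506]
ee_rot: [0.999, 0.035, 0.0, -0.0]
ft_force: [-1.6, 2.4, 3.5]
grip_width: 0.127
```

Run:
```python
from h import *
st(); s=img("side","side4"); t=img("top","top4")
print([proj("side",x).round(1) for x in np.array([[.4193+.105,.025,.04],[.4193+.105,-.06,.04]])])
cv2.imwrite("pics/c6.png",crop(s,280,170,100,90,8)[:600,:800])
for x,y in((-170,-1.6),(-110,-1.6),(-55,-1.6)):
    a=np.radians(4); go((.6038+(x*np.cos(a)-y*np.sin(a))/1e3,-.0150+(x*np.sin(a)+y*np.cos(a))/1e3,.0505),4)
```

```text
t 4.4 p [ 0.4217 -0.0289  0.0506] yaw 3.97 z [ 0.  0. -1.] F [-1.6  2.4  3.5] T [0.45 0.46 0.  ] g 10.8
[array([317.3, 222.8]), array([318.7, 201.9])]
turn [-0.   -0.03 -0.03] shift [0.0127 0.0004 0.0001]
turn [-0.   -0.03 -0.03] shift [0.0727 0.0004 0.0002]
turn [-0.   -0.03 -0.03] shift [0.1277 0.0003 0.0002]
```

View pics/c6.png

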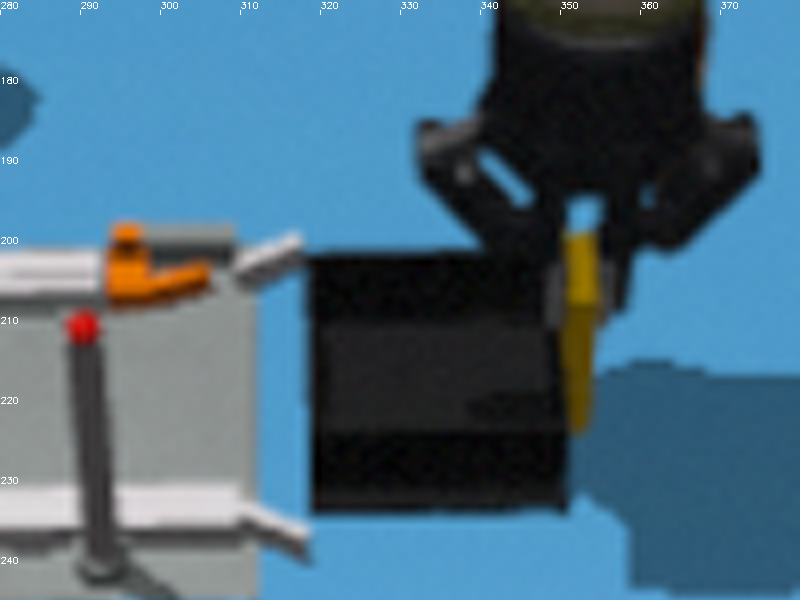

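Run:
```python
from h import *
np.set_printoptions(precision=4,suppress=True)
s=cv2.imread("pics/side4.png")
a=np.radians(4);Ri=np.array([[np.cos(a),np.sin(a)],[-np.sin(a),np.cos(a)]])
def f(n,p,q,z):
    e=edge(s,p,q,2.5); print(n,round(e[2],2),[Ri@(onz("side",*x,z)[:2]-[.6038,-.015])*1e3 for x in e[:2]])
f("flange +y bottom z0",(320,233.3),(348,233.3),.0)
f("far rim -46 z40",(320,201.3),(338,200.9),.04)
f("front rim x z40",(318,205),(318,220),.04)
f("lip +50 z15",(282,230.5),(307,230.3),.015)
f("stop..lip -50 z15",(281,206.2),(291,206),.015)
```

```text
flange +y bottom z0 0.01 [array([-84.332 ,  57.1839]), array([-170.506 ,   59.0528])]
far rim -46 z40 0.03 [array([-86.5559, -43.2713]), array([-143.4656,  -42.3163])]
front rim x z40 0.04 [array([-79.0684, -26.5555]), array([-79.4529,  34.3261])]
lip +50 z15 0.05 [array([31.8397, 52.1009]), array([-44.6896,  52.2379])]
stop..lip -50 z15 0.04 [array([ 38.6092, -46.2061]), array([  6.6489, -47.7275])]
```

Emit:
move_arm([
  [0, 0, -1, 0.0, 0.001, 0.0, 0.0],
  [0, 0, -1, 0.01, 0.001, 0.0, 0.0],
  [0, 0, -1, 0.02, 0.001, 0.0, 0.0],
  [0, 0, -1, 0.03, 0.001, 0.0, 0.0],
  [0, 0, -1, 0.04, 0.001, 0.0, 0.0],
  [0, 0, -1, 0.045, 0.001, 0.0, 0.0],
  [0, 0, -1, 0.05, 0.001, 0.0, 0.0],
  [0, 0, -1, 0.05, 0.001, 0.0, 0.0],
])

```text
clock: 5.3
position: [0.47, -0.0274, 0.0506]
ee_rot: [0.999, 0.043, -0.002, 0.001]
ft_force: [-14.1, -1.6, 17.6]
grip_width: 0.13
```

Run:
```python
from h import *
np.set_printoptions(precision=4,suppress=True)
st();s=img("side","side5")
a=np.radians(4);Ri=np.array([[np.cos(a),np.sin(a)],[-np.sin(a),np.cos(a)]])
def f(n,p,q,z):
    e=edge(s,p,q,2.5); print(n,round(e[2],2),[Ri@(onz("side",*x,z)[:2]-[.6038,-.015])*1e3 for x in e[:2]])
f("flange +y bottom z0",(316,233.3),(333,233.3),.0)
f("far rim -46 z40",(311,201.3),(323,200.9),.04)
f("far rim -46 z40",(302,201.3),(323,200.9),.04)
cv2.imwrite("pics/c7.png",crop(s,260,170,100,75,8)[:600,:800])
```

```text
t 5.3 p [ 0.47   -0.0274  0.0506] yaw 4.94 z [-0.004 -0.002 -1.   ] F [-14.1  -1.6  17.6] T [-0.24  2.74  0.08] g 11.1
flange +y bottom z0 0.16 [array([-72.1572,  57.9863]), array([-124.4429,   55.5818])]
far rim -46 z40 0.17 [array([-58.1018, -42.527 ]), array([-96.0263, -44.7375])]
far rim -46 z40 0.14 [array([-29.8104, -48.6282]), array([-95.9713, -42.1186])]
```

View pics/c7.png

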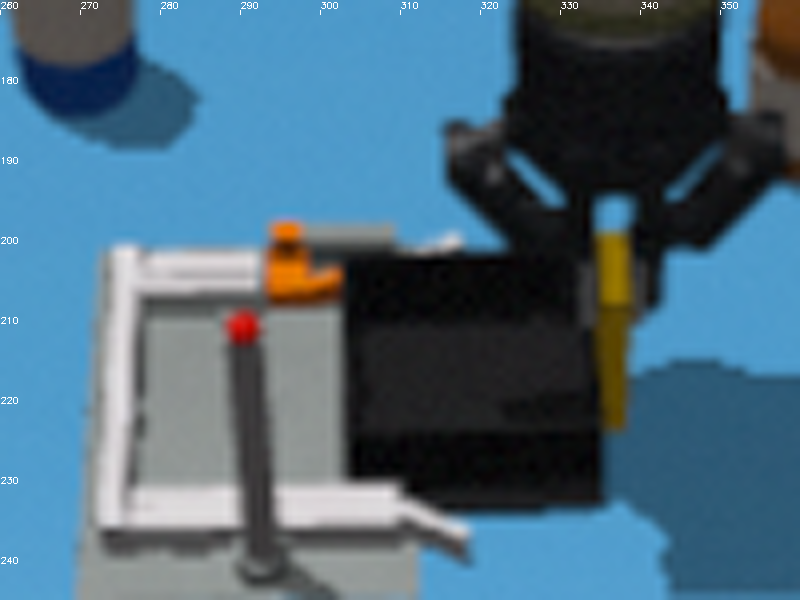

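Emit:
move_arm([
  [0, 0, 0, 0.0, 0.0, -0.0007, 0.0],
  [0, 0, 0, 0.003, 0.0, -0.0007, 0.0],
  [0, 0, 0, 0.006, 0.0, -0.0007, 0.0],
  [0, 0, 0, 0.009, 0.0, -0.0007, 0.0],
  [0, 0, 0, 0.012, 0.0, -0.0007, 0.0],
  [0, 0, 0, 0.015, 0.0, -0.0007, 0.0],
  [0, 0, 0, 0.015, 0.0, -0.0007, 0.0],
])

```text
clock: 6.05
position: [0.4847, -0.0253, 0.0506]
ee_rot: [0.999, 0.043, -0.002, 0.0]
ft_force: [-10.7, 2.1, 10.0]
grip_width: 0.125
```

```bash
cat > e.py <<'E'
from h import *
np.set_printoptions(precision=1,suppress=True)
import sys
o=st();s=img("side",sys.argv[1])
a=np.radians(4);Ri=np.array([[np.cos(a),np.sin(a)],[-np.sin(a),np.cos(a)]])
print("tcp in dock",Ri@(o['position'][:2]-[.6038,-.015])*1e3)
m=((cv2.cvtColor(s,cv2.COLOR_BGR2HSV)[...,2]<60)).astype(np.uint8)
# front edge of tray: dark->light along rows 215..224
us=[]
for v in range(213,228):
    r=s[v,262:350].sum(1).astype(float); i=np.nonzero(r<200)[0]; i=[k for k in i if k>20 and r[k:k+12].max()<200]
    if i: k=i[0]; hi,lo=r[k-3],r[k+3]; j=k-3+np.nonzero(r[k-3:k+4]<(hi+lo)/2)[0][0]; us.append((262+j-1+(r[j-1]-(hi+lo)/2)/(r[j-1]-r[j]),v))
P_=np.array([Ri@(onz("side",u,v,.04)[:2]-[.6038,-.015])*1e3 for u,v in us]); print("front x median",np.median(P_[:,0]) if len(P_) else None, len(P_))
yb=blob(s,lambda h,S,V:(h>20)&(h<35)&(S>110)&(V>170),(285,190,60,50)); print("bladetop",yb[0],Ri@(onz("side",*yb[0],.08)[:2]-[.6038,-.015])*1e3)
E
python3 e.py side6
```

```text
t 6.05 p [ 0.5 -0.   0.1] yaw 4.96 z [-0. -0. -1.] F [-10.7   2.1  10. ] T [ 0.2  2.3 -0.1] g 10.7
tcp in dock [-119.6   -2. ]
front x median -16.604238565192837 15Traceback (most recent call last):
  File "e.py", line 14, in <module>
    yb=blob(s,lambda h,S,V:(h>20)&(h<35)&(S>110)&(V>170),(285,190,60,50)); print("bladetop",yb[0],Ri@(onz("side",*yb[0],.08)[:2]-[.6038,-.015])*1e3)
  File "h.py", line 47, in blob
    n,l,st,c=cv2.connectedComponentsWithStats(m); i=1+st[1:,4].argmax(); ys,xs=np.nonzero(l==i)
                                                      ~~~~~~~~~~~~~~~^^
ValueError: attempt to get argmax of an empty sequence
```

```bash
sed -i 's/^yb=.*//' e.py; sed -i 's/np.set_printoptions(precision=1/np.set_printoptions(precision=4/' e.py
```

Emit:
move_arm([
  [0, 0, 0, 0.005, 0.0, 0.0, 0.0],
  [0, 0, 0, 0.01, 0.0, 0.0, 0.0],
  [0, 0, 0, 0.015, 0.0, 0.0, 0.0],
  [0, 0, 0, 0.02, 0.0, 0.0, 0.0],
  [0, 0, 0, 0.025, 0.0, 0.0, 0.0],
  [0, 0, 0, 0.03, 0.0, 0.0, 0.0],
  [0, 0, 0, 0.035, 0.0, 0.0, 0.0],
  [0, 0, 0, 0.035, 0.0, 0.0, 0.0],
])

```text
clock: 6.9
position: [0.5212, -0.0219, 0.0508]
ee_rot: [0.999, 0.043, -0.0, -0.0]
ft_force: [-1.8, 2.1, 0.6]
grip_width: 0.132
```

```bash
python3 e.py side7
```

```text
t 6.9 p [ 0.5212 -0.0219  0.0508] yaw 4.98 z [-0.001  0.001 -1.   ] F [-1.8  2.1  0.6] T [0.38 0.57 0.05] g 11.3
tcp in dock [-82.8628  -1.1598]
front x median 20.98369399025232 15
```

Emit:
move_arm([
  [0, 0, 0, 0.005, 0.0, 0.0, 0.0],
  [0, 0, 0, 0.01, 0.0, 0.0, 0.0],
  [0, 0, 0, 0.015, 0.0, 0.0, 0.0],
  [0, 0, 0, 0.02, 0.0, 0.0, 0.0],
  [0, 0, 0, 0.024, 0.0, 0.0, 0.0],
  [0, 0, 0, 0.024, 0.0, 0.0, 0.0],
])

```text
clock: 7.55
position: [0.5453, -0.0203, 0.0508]
ee_rot: [0.999, 0.043, 0.0, -0.0]
ft_force: [2.1, -0.8, -3.3]
grip_width: 0.123
```

```bash
python3 e.py side8
```

```text
t 7.55 p [ 0.5453 -0.0203  0.0508] yaw 4.97 z [ 0.  0. -1.] F [ 2.1 -0.8 -3.3] T [-0.21 -0.46  0.02] g 10.5
tcp in dock [-58.7027  -1.2066]
front x median nan 15e.py:12: RuntimeWarning: divide by zero encountered in scalar divide
  if i: k=i[0]; hi,lo=r[k-3],r[k+3]; j=k-3+np.nonzero(r[k-3:k+4]<(hi+lo)/2)[0][0]; us.append((262+j-1+(r[j-1]-(hi+lo)/2)/(r[j-1]-r[j]),v))
h.py:9: RuntimeWarning: invalid value encountered in divide
  o,d=ray(n,u,v); return o+d*(z-o[2])/d[2]
```

Emit:
move_arm([
  [0, 0, 0, 0.001, 0.0, 0.0, 0.0],
  [0, 0, 0, 0.002, 0.0, 0.0, 0.0],
  [0, 0, 0, 0.003, 0.0, 0.0, 0.0],
  [0, 0, 0, 0.003, 0.0, 0.0, 0.0],
])

```text
clock: 8.0
position: [0.5482, -0.0202, 0.051]
ee_rot: [0.999, 0.043, 0.0, 0.0]
ft_force: [0.4, 0.2, -3.8]
grip_width: 0.125
```

```bash
python3 e.py side9
python3 - <<'E'
from h import *
s=cv2.imread("pics/side9.png"); cv2.imwrite("pics/c8.png",crop(s,258,185,90,62,8)[:600,:800])
E
```

```text
t 8.0 p [ 0.5482 -0.0202  0.051 ] yaw 4.95 z [ 0. -0. -1.] F [ 0.4  0.2 -3.8] T [-0.08  0.13 -0.02] g 10.7
tcp in dock [-55.7952  -1.2763]
front x median 36.35904890357755 15
```

View pics/c8.png

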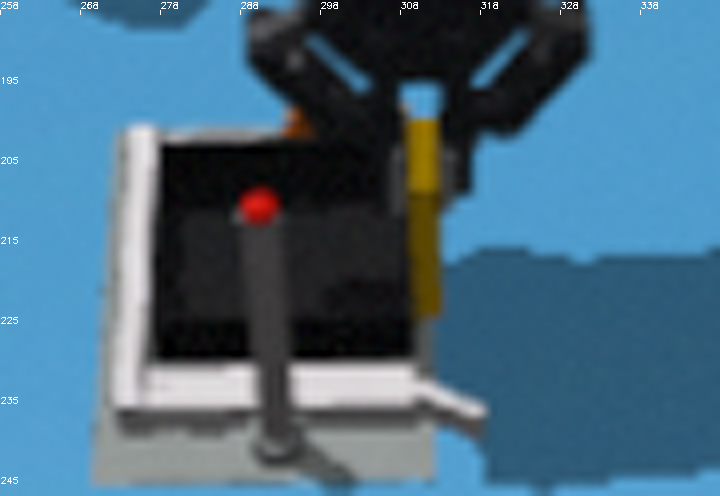

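Emit:
move_arm([
  [0, 0, 0, 0.001, 0.0, 0.0003, 0.0],
  [0, 0, 0, 0.002, 0.0, 0.0003, 0.0],
  [0, 0, 0, 0.002, 0.0, 0.0003, 0.0],
])

```text
clock: 8.35
position: [0.5503, -0.0199, 0.0508]
ee_rot: [0.999, 0.043, 0.0, 0.0]
ft_force: [-0.0, 0.3, -0.9]
grip_width: 0.13
```

```bash
python3 e.py side10
```

```text
t 8.35 p [ 0.5503 -0.0199  0.0508] yaw 4.96 z [ 0. -0. -1.] F [-0.   0.3 -0.9] T [-0.1   0.09  0.01] g 11.1
tcp in dock [-53.7518  -1.1581]
front x median 36.24984925481347 15
```

Emit:
move_arm([
  [0, 0, 0, 0.001, 0.0, 0.0, 0.0],
  [0, 0, 0, 0.0015, 0.0, 0.0, 0.0],
  [0, 0, 0, 0.0015, 0.0, 0.0, 0.0],
])

```text
clock: 8.7
position: [0.5509, -0.0198, 0.0507]
ee_rot: [0.999, 0.043, -0.001, 0.0]
ft_force: [-5.6, 0.0, 4.3]
grip_width: 0.124
```

```bash
python3 e.py side11
```

```text
t 8.7 p [ 0.5509 -0.0198  0.0507] yaw 4.96 z [-0.002 -0.    -1.   ] F [-5.6  0.   4.3] T [-0.18  1.25 -0.04] g 10.6
tcp in dock [-53.1481  -1.0858]
front x median 36.42165405630543 15
```

Emit:
move_arm([
  [0, 0, 0, -0.001, 0.0, 0.0, 0.0],
  [0, 0, 0, -0.002, 0.0, 0.0, 0.0],
  [0, 0, 0, -0.002, 0.0, 0.0, 0.0],
  [0, 0, 0, -0.002, 0.0, 0.0, 0.03],
  [0, 0, 0, -0.002, 0.0, 0.0, 0.03],
  [0, 0, 0, -0.002, 0.0, 0.0, 0.03],
  [0, 0, 0, -0.002, 0.0, -0.03, 0.03],
  [0, 0, 0, -0.002, 0.0, -0.07, 0.03],
  [0, 0, 0, -0.002, 0.0, -0.12, 0.03],
  [0, 0, 0, -0.002, 0.0, -0.15, 0.03],
])

```text
clock: 9.75
position: [0.5506, -0.0196, 0.2046]
ee_rot: [0.999, 0.043, 0.002, 0.0]
ft_force: [0.7, 0.6, -0.7]
grip_width: 0.353
```

Run:
```python
from h import *
np.set_printoptions(precision=4,suppress=True)
st()
# cup: blade top (.492,.339) yaw -24.5 ; jaws along cup y -> yaw 65.5
for p in((.492,.339,.25),(.492,.339,.16)): go(p,65.5)
```

```text
t 9.75 p [ 0.5506 -0.0196  0.2046] yaw 4.98 z [ 0.004 -0.    -1.   ] F [ 0.7  0.6 -0.7] T [ 0.02 -0.06 -0.02] g 30.2
turn [  0.15  -0.18 -60.52] shift [-0.027  -0.3623 -0.0458]
turn [  0.15  -0.18 -60.52] shift [-0.0274 -0.3624  0.0442]
```

Emit:
move_arm([
  [0, 0, -6, -0.003, -0.035, -0.02, 0.04],
  [0, 0, -12, -0.006, -0.075, -0.03, 0.04],
  [0, 0, -18, -0.009, -0.115, -0.03, 0.04],
  [0, 0, -24, -0.012, -0.155, -0.03, 0.04],
  [0, 0, -30, -0.015, -0.195, -0.03, 0.04],
  [0, 0, -36, -0.018, -0.235, -0.02, 0.04],
  [0, 0, -43, -0.021, -0.275, -0.01, 0.04],
  [0, 0, -50, -0.024, -0.315, 0.01, 0.04],
  [0, 0, -56, -0.026, -0.345, 0.025, 0.04],
  [0, 0, -60.5, -0.027, -0.362, 0.04, 0.04],
])

```text
clock: 10.75
position: [0.49, 0.3415, 0.1602]
ee_rot: [0.839, 0.544, 0.0, -0.001]
ft_force: [-0.8, 0.1, -1.7]
grip_width: 0.47
```

Run:
```python
from h import *
np.set_printoptions(precision=2,suppress=True)
o=st(); go((.492,.339,.09),65.5)
t=img("top","top12");s=img("side","side12")
A=np.vstack([crop(s,264,188,60,60,6),crop(t,290,148,60,62,6)[:240]])
B=np.vstack([crop(s,295,262,60,60,6),crop(t,188,190,60,40,6)])
cv2.imwrite("pics/c9.png",np.hstack([A,B]))
a=np.radians(4);Ri=np.array([[np.cos(a),np.sin(a)],[-np.sin(a),np.cos(a)]])
def f(n,im,cam,p,q,z):
    e=edge(im,p,q,2.5); print(n,round(e[2],2),[Ri@(onz(cam,*x,z)[:2]-[.6038,-.015])*1e3 for x in e[:2]])
f("side far rim",s,"side",(280,202.2),(304,202),.04)
f("side front rim",s,"side",(277,206),(276.5,228),.04)
print("catch orange", blob(s,lambda h,S,V:(h>5)&(h<20)&(S>150)&(V>100),(285,190,40,25)), blob(t,lambda h,S,V:(h>5)&(h<22)&(S>90)&(V>90),(334,170,22,30)))
```

```text
t 10.75 p [0.49 0.34 0.16] yaw 65.88 z [-0.  0. -1.] F [-0.8  0.1 -1.7] T [-0.04 -0.04  0.02] g 40.2
turn [-0.05 -0.06  0.38] shift [-0.    0.    0.07]
side far rim 0.04 [array([ 39.75, -40.03]), array([-35.98, -40.09])]
side front rim 0.05 [array([ 50.45, -25.77]), array([47.6 , 62.25])]Traceback (most recent call last):
  File "<stdin>", line 13, in <module>
  File "h.py", line 47, in blob
    n,l,st,c=cv2.connectedComponentsWithStats(m); i=1+st[1:,4].argmax(); ys,xs=np.nonzero(l==i)
                                                      ~~~~~~~~~~~~~~~^^
ValueError: attempt to get argmax of an empty sequence
```

View pics/c9.png

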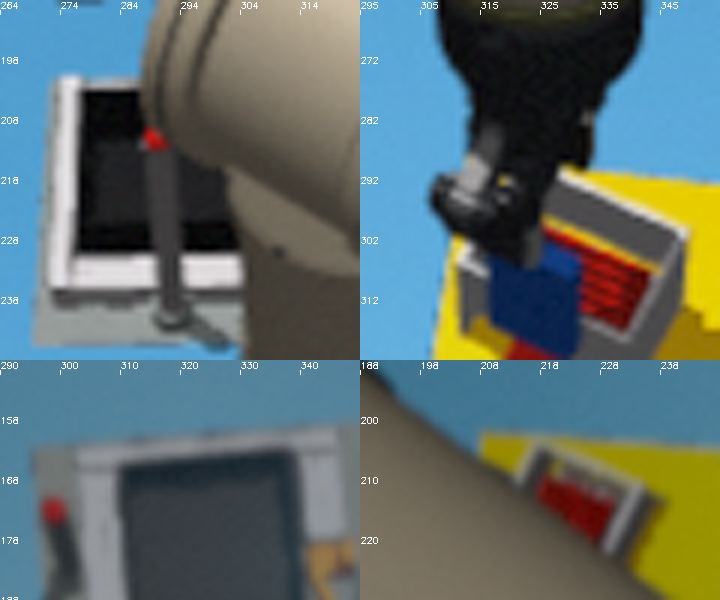

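Run:
```python
from h import *
np.set_printoptions(precision=1,suppress=True)
o=st();p=o['position'];d=np.array([.409,.913,0])
for n in("side",): print(proj(n,p),proj(n,p+.02*d+[0,0,.008]),proj(n,p-.02*d+[0,0,.008]),"blade top",proj(n,[.492,.339,.119]),proj(n,np.array([.492,.339,.119])+.006*d))
s=cv2.imread("pics/side12.png")
bb=lambda h,S,V:(h>105)&(h<125)&(S>180)&(V>60)&(V<140)
# blue front face top edge corners
f=np.array([.492,.339,.119]);c=np.array([.913,-.409,0])
print("blade top corners pred",[proj("side",f+sx*.02*c+sy*.006*d) for sx in(1,-1) for sy in(1,-1)])
```

```text
t 10.85 p [0.5 0.3 0.2] yaw 65.81 z [-0.  0. -1.] F [-0.2  0.5  0.3] T [-0.  0.  0.] g 39.7
[324.3 295.1] [320.4 300.1] [328.  286.7] blade top [323.1 302.8] [322.  304.8]
blade top corners pred [array([314.7, 301.5]), array([316.9, 297.6]), array([329.4, 308.1]), array([331.6, 304.1])]
```

Emit:
move_arm([
  [0, 0, 0.3, 0.0, 0.0, 0.03, 0.04],
  [0, 0, 0.3, 0.0, 0.0, 0.055, 0.04],
  [0, 0, 0.3, 0.0, 0.0, 0.07, 0.04],
  [0, 0, 0.3, 0.0, 0.0, 0.077, 0.04],
  [0, 0, 0.3, 0.0, 0.0, 0.077, 0.025],
  [0, 0, 0.3, 0.0, 0.0, 0.077, 0.01],
  [0, 0, 0.3, 0.0, 0.0, 0.077, 0.0],
  [0, 0, 0.3, 0.0, 0.0, 0.077, 0.0],
  [0, 0, 0.3, 0.0, 0.0, 0.077, 0.0],
  [0, 0, 0.3, 0.0, 0.0, 0.077, 0.0],
], grip_force=60)

```text
clock: 11.85
position: [0.4918, 0.3388, 0.0845]
ee_rot: [0.843, 0.538, 0.001, 0.0]
ft_force: [1.6, 2.0, 4.7]
grip_width: 0.132
```

Run:
```python
from h import *
np.set_printoptions(precision=4,suppress=True)
o=st(); print(o['position'])
```

```text
t 11.85 p [0.4918 0.3388 0.0845] yaw 65.16 z [ 0.001  0.001 -1.   ] F [1.6 2.  4.7] T [ 0.1  -0.16 -0.05] g 11.2
[0.4918 0.3388 0.0845]
```

Run:
```python
from h import *
np.set_printoptions(precision=4,suppress=True)
go((.4918,.3388,.26),65.16);go((.5995,.0468,.26),94); go((.5460,.193,.26),80)
```

```text
turn [ 0.05 -0.07 -0.  ] shift [ 0.0002  0.0001 -0.1755]
turn [  0.06  -0.06 -28.84] shift [-0.2196  0.2206 -0.1756]
turn [  0.05  -0.06 -14.84] shift [-0.1094  0.1106 -0.1756]
```

Emit:
move_arm([
  [0, 0, 0, 0, 0, -0.01, 0.0],
  [0, 0, 0, 0, 0, -0.03, 0.0],
  [0, 0, 0, 0, 0, -0.055, 0.0],
  [0, 0, 0, 0, 0, -0.08, 0.0],
  [0, 0, 0, 0, 0, -0.105, 0.0],
  [0, 0, 0, 0, 0, -0.13, 0.0],
  [0, 0, 0, 0, 0, -0.155, 0.0],
  [0, 0, 0, 0, 0, -0.17, 0.0],
  [0, 0, 0, 0, 0, -0.178, 0.0],
  [0, 0, 0, 0, 0, -0.178, 0.0],
])

```text
clock: 12.85
position: [0.4914, 0.3385, 0.2621]
ee_rot: [0.843, 0.538, 0.0, 0.0]
ft_force: [0.1, 0.1, -2.6]
grip_width: 0.133
```

Run:
```python
from h import *
np.set_printoptions(precision=4,suppress=True)
o=st(); go((.5995,.0468,.26),94); go((.5460,.193,.26),80)
s=img("side","side13");t=img("top","top13")
qs,rs=quad(s,[(304.5,338),(313,288),(359,293),(355,343.5)]); print("plate side",rs,[onz("side",*x,.003) for x in qs])
qt,rt=quad(t,[(208,202),(248.5,204.5),(246,245),(202.5,241.5)]); print("plate top",rt,[onz("top",*x,.003) for x in qt])
```

```text
t 12.85 p [0.4914 0.3385 0.2621] yaw 65.16 z [ 0.  0. -1.] F [ 0.1  0.1 -2.6] T [ 0.05 -0.04 -0.  ] g 11.4
turn [  0.03  -0.01 -28.84] shift [-0.2193  0.2206  0.0021]
turn [  0.03  -0.01 -14.84] shift [-0.1091  0.1106  0.0021]
plate side [0.05, 0.06, 0.07, 0.05] [array([0.5395, 0.3696, 0.003 ]), array([0.5273, 0.229 , 0.003 ]), array([0.3989, 0.2389, 0.003 ]), array([0.4104, 0.3791, 0.003 ])]
plate top [0.06, 0.06, 0.21, 0.6] [array([0.5402, 0.3586, 0.003 ]), array([0.5278, 0.2258, 0.003 ]), array([0.4068, 0.2356, 0.003 ]), array([0.4128, 0.3771, 0.003 ])]
```

Emit:
move_arm([
  [0, 0, -2, -0.012, 0.012, 0.0, 0.0],
  [0, 0, -5, -0.034, 0.034, 0.0, 0.0],
  [0, 0, -8, -0.058, 0.058, 0.0, 0.0],
  [0, 0, -11, -0.082, 0.082, 0.0, 0.0],
  [0, 0, -14, -0.106, 0.106, 0.0, 0.0],
  [0, 0, -17, -0.13, 0.13, 0.0, 0.0],
  [0, 0, -20, -0.154, 0.155, 0.0, 0.0],
  [0, 0, -23, -0.178, 0.179, 0.0, 0.0],
  [0, 0, -26, -0.2, 0.201, 0.0, 0.0],
  [0, 0, -28, -0.213, 0.214, 0.0, 0.0],
])

```text
clock: 13.95
position: [0.5964, 0.0516, 0.26]
ee_rot: [0.688, 0.726, -0.001, -0.0]
ft_force: [-0.2, 0.5, -2.3]
grip_width: 0.129
```

Emit:
move_arm([
  [0, 0, -0.8, -0.005, 0.004, 0.0, 0.0],
  [0, 0, -0.8, -0.005, 0.004, 0.0, 0.0],
  [0, 0, -0.8, -0.005, 0.004, 0.0, 0.0],
])

```text
clock: 14.25
position: [0.5998, 0.0522, 0.2613]
ee_rot: [0.682, 0.732, 0.0, -0.001]
ft_force: [-0.0, 0.1, -3.5]
grip_width: 0.133
```

Run:
```python
from h import *
np.set_printoptions(precision=4,suppress=True)
o=st(); go((.5995,.0468,.24),94)
s=img("side","side14");t=img("top","top14")
print(proj("side",[.5984,.0628,.1372]),proj("top",[.5984,.0628,.1372]))
red=lambda h,S,V:((h<6)|(h>174))&(S>150)&(V>90)
import cv2
for n,im,b in(("side",s,(265,190,60,60)),("top",t,(280,150,60,50))):
    u,v,w,h=b;hs=cv2.cvtColor(im[v:v+h,u:u+w],cv2.COLOR_BGR2HSV).astype(int);m=red(hs[...,0],hs[...,1],hs[...,2]).astype(np.uint8)
    k,l,stt,c=cv2.connectedComponentsWithStats(m);print(n,[(c[i]+[u,v],stt[i]) for i in range(1,k) if stt[i,4]>3])
A=crop(s,255,160,66,85,6);B=crop(t,275,150,66,85,6); cv2.imwrite("pics/c10.png",np.hstack([A,B]))
# cup features for prediction: tab tip corners
d=np.array([-np.sin(np.radians(4)),np.cos(np.radians(4)),0])
p=o['position']; print("pred tab mid side",proj("side",p+d*.016+[0,0,-.0815+.011]),"blade top",proj("side",p+[0,0,.0385]),proj("top",p+[0,0,.0385]))
```

```text
t 14.25 p [0.5998 0.0522 0.2613] yaw 94.03 z [-0.001  0.001 -1.   ] F [-0.   0.1 -3.5] T [ 0.12  0.02 -0.  ] g 11.4
turn [-0.04 -0.05  0.03] shift [-0.0054 -0.0007  0.0213]
[289.9341 210.5861] [298.4877 173.1339]
side [(array([289.4154, 198.3923]), array([ 19,   1,  11,  15, 130], dtype=int32)), (array([289.8182, 210.7273]), array([23, 19,  4,  4, 11], dtype=int32))]
top []
pred tab mid side [288.5445 199.2591] blade top [286.2353 166.2618] [298.2368 156.7932]
```

Emit:
move_arm([
  [0, 0, 0, -0.003, 0.001, 0.005, 0.0],
  [0, 0, 0, -0.0055, 0.001, 0.01, 0.0],
  [0, 0, 0, -0.0055, 0.001, 0.018, 0.0],
  [0, 0, 0, -0.0055, 0.001, 0.025, 0.0],
  [0, 0, 0, -0.0055, 0.001, 0.025, 0.0],
  [0, 0, 0, -0.0055, 0.001, 0.025, 0.0],
])

```text
clock: 14.95
position: [0.6016, 0.0451, 0.2365]
ee_rot: [0.682, 0.731, -0.0, -0.0]
ft_force: [0.0, 0.7, -2.4]
grip_width: 0.136
```

```bash
cat > r.py <<'E'
from h import *
import sys
np.set_printoptions(precision=4,suppress=True)
o=st(); go((.5995,.0468,.1835),94)
for n,b in(("side",(260,160,75,75)),("top",(275,145,75,60))):
    im=img(n,n+sys.argv[1])
    u,v,w,h=b;hs=cv2.cvtColor(im[v:v+h,u:u+w],cv2.COLOR_BGR2HSV).astype(int);m=(((hs[...,0]<6)|(hs[...,0]>174))&(hs[...,1]>140)&(hs[...,2]>60)).astype(np.uint8)
    k,l,stt,c=cv2.connectedComponentsWithStats(m);print(n,[(c[i]+[u,v],stt[i][:5]+[u,v,0,0,0]) for i in range(1,k) if stt[i,4]>3])
E
python3 r.py 15
```

```text
t 14.95 p [0.6016 0.0451 0.2365] yaw 93.97 z [-0.  0. -1.] F [ 0.   0.7 -2.4] T [ 0.11 -0.01 -0.04] g 11.6
turn [-0.02 -0.   -0.03] shift [ 0.0018 -0.002   0.053 ]
side [(array([298.0833, 180.0417]), array([296, 178,   5,   5,  24])), (array([289.3677, 203.3742]), array([284, 195,  11,  18, 155]))]
top []
```

Emit:
move_arm([
  [0, 0, 0, 0.0018, -0.001, 0.0, 0.0],
  [0, 0, 0, 0.0018, -0.001, 0.005, 0.0],
  [0, 0, 0, 0.0018, -0.001, 0.01, 0.0],
  [0, 0, 0, 0.0018, -0.001, 0.015, 0.0],
  [0, 0, 0, 0.0018, -0.001, 0.02, 0.0],
  [0, 0, 0, 0.0018, -0.001, 0.024, 0.0],
  [0, 0, 0, 0.0018, -0.001, 0.028, 0.0],
  [0, 0, 0, 0.0018, -0.001, 0.028, 0.0],
], grip_force=80)

```text
clock: 15.85
position: [0.6008, 0.0461, 0.2084]
ee_rot: [0.682, 0.731, -0.0, 0.0]
ft_force: [0.7, -2.7, 1.3]
grip_width: 0.128
```

```bash
python3 r.py 16
```

```text
t 15.85 p [0.6008 0.0461 0.2084] yaw 93.93 z [ 0.    -0.001 -1.   ] F [ 0.7 -2.7  1.3] T [-0.71 -0.12  0.04] g 10.9
turn [ 0.01  0.04 -0.07] shift [ 0.0008 -0.0012  0.0249]
side [(array([298.5, 189. ]), array([297, 188,   4,   3,  12])), (array([289.9699, 207.9925]), array([285, 202,  11,  13, 133]))]
top []
```

Emit:
move_arm([
  [0, 0, 0, 0.0005, 0, 0.005, 0.0],
  [0, 0, 0, 0.0005, 0, 0.01, 0.0],
  [0, 0, 0, 0.0005, 0, 0.015, 0.0],
  [0, 0, 0, 0.0005, 0, 0.02, 0.0],
  [0, 0, 0, 0.0005, 0, 0.025, 0.0],
  [0, 0, 0, 0.0005, 0, 0.025, 0.0],
  [0, 0, 0, 0.0005, 0, 0.025, 0.0],
  [0, 0, 0, 0.0005, 0, 0.025, 0.0],
  [0, 0, 0, 0.0005, 0, 0.025, 0.0],
])

```text
clock: 16.85
position: [0.6008, 0.0465, 0.1836]
ee_rot: [0.682, 0.731, -0.0, 0.0]
ft_force: [2.0, -4.9, 3.5]
grip_width: 0.129
```

```bash
python3 r.py 17
```

```text
t 16.85 p [0.6008 0.0465 0.1836] yaw 93.92 z [ 0.    -0.001 -1.   ] F [ 2.  -4.9  3.5] T [-1.16 -0.52 -0.01] g 11.1
turn [ 0.02  0.05 -0.08] shift [ 0.0004 -0.0013  0.0001]
side [(array([290.0882, 209.1471]), array([286, 207,   9,   6,  34])), (array([286.5455, 215.6364]), array([285, 214,   4,   4,  11])), (array([298.6571, 215.0286]), array([293, 214,  12,   3,  35]))]
top []
```

Emit:
move_arm([
  [0, 0, 0, 0, 0, -0.008, 0.0],
  [0, 0, 0, 0, 0, -0.018, 0.0],
  [0, 0, 0, 0, 0, -0.03, 0.0],
  [0, 0, 0, 0, 0, -0.045, 0.0],
  [0, 0, 0, 0, 0, -0.06, 0.0],
  [0, 0, 0, 0, 0, -0.073, 0.0],
  [0, 0, 0, 0, 0, -0.077, 0.0],
  [0, 0, 0, 0, 0, -0.077, 0.0],
])

```text
clock: 17.75
position: [0.6008, 0.0475, 0.2613]
ee_rot: [0.682, 0.731, 0.0, 0.0]
ft_force: [0.5, 0.3, -2.8]
grip_width: 0.131
```

```bash
python3 r.py 18
python3 - <<'E'
from h import *
np.set_printoptions(precision=4,suppress=True)
# plate centre (.4697,.3028); cup yaw keep -24.84 -> TCP = centre + R*(0,.036), tool yaw 65.16
a=np.radians(-24.84); p=np.array([.4697-.036*np.sin(a),.3028+.036*np.cos(a)]); print(p)
go((*p,.26),65.16)
E
```

```text
t 17.75 p [0.6008 0.0475 0.2613] yaw 93.97 z [ 0.001  0.    -1.   ] F [ 0.5  0.3 -2.8] T [ 0.09 -0.01 -0.01] g 11.2
turn [ 0.05 -0.   -0.03] shift [-0.0006 -0.0014  0.0778]
side [(array([292.537 , 205.2849]), array([284, 190,  21,  28, 365]))]
top []
[0.4848 0.3355]
turn [-0.04  0.02 28.8 ] shift [ 0.2956 -0.0953  0.0002]
```

Emit:
move_arm([
  [0, 0, 2, 0.02, -0.006, 0.0, 0.0],
  [0, 0, 5, 0.052, -0.017, 0.0, 0.0],
  [0, 0, 8, 0.085, -0.027, 0.0, 0.0],
  [0, 0, 11, 0.118, -0.038, 0.0, 0.0],
  [0, 0, 15, 0.152, -0.049, 0.0, 0.0],
  [0, 0, 18, 0.186, -0.06, 0.0, 0.0],
  [0, 0, 21, 0.22, -0.071, 0.0, 0.0],
  [0, 0, 25, 0.254, -0.081, 0.0, 0.0],
  [0, 0, 28.8, 0.28, -0.09, 0.0, 0.0],
  [0, 0, 28.8, 0.295, -0.0945, 0.0, 0.0],
])

```text
clock: 18.85
position: [0.4839, 0.3375, 0.2601]
ee_rot: [0.842, 0.539, -0.0, -0.0]
ft_force: [-0.2, -0.5, -2.0]
grip_width: 0.129
```

Emit:
move_arm([
  [0, 0, 0, 0.0, 0.0, 0.0, 0.0],
  [0, 0, 0, 0.0, 0.0, 0.0, 0.0],
])

```text
clock: 19.05
position: [0.486, 0.3346, 0.26]
ee_rot: [0.843, 0.539, -0.001, 0.0]
ft_force: [0.4, -0.7, -2.1]
grip_width: 0.128
```

```bash
python3 r.py 19
python3 - <<'E'
from h import *
go((.4855,.3350,.10),65.16)
E
```

```text
t 19.05 p [0.486  0.3346 0.26  ] yaw 65.19 z [-0.001 -0.001 -1.   ] F [ 0.4 -0.7 -2.1] T [-0.01 -0.05  0.  ] g 11.0
turn [ -0.03   0.06 -28.81] shift [-0.2135  0.2238  0.0767]
side [(array([294.2824, 210.3056]), array([285, 205,  20,  13, 216]))]
top [(array([298.7143, 173.    ]), array([298, 172,   3,   3,   7])), (array([330.1008, 179.563 ]), array([326, 172,  11,  18, 119]))]
turn [ 0.01  0.05 -0.1 ] shift [ 0.0008 -0.0017  0.1602]
```

Emit:
move_arm([
  [0, 0, 0, 0, 0, 0.03, 0.0],
  [0, 0, 0, 0, 0, 0.065, 0.0],
  [0, 0, 0, 0, 0, 0.1, 0.0],
  [0, 0, 0, 0, 0, 0.13, 0.0],
  [0, 0, 0, 0, 0, 0.15, 0.0],
  [0, 0, 0, 0, 0, 0.163, 0.0],
  [0, 0, 0, 0, 0, 0.17, 0.0],
  [0, 0, 0, 0, 0, 0.173, 0.0],
  [0, 0, 0, 0, 0, 0.1745, 0.0],
  [0, 0, 0, 0, 0, 0.1745, 0.0],
])

```text
clock: 20.15
position: [0.4864, 0.3352, 0.0869]
ee_rot: [0.843, 0.538, 0.001, 0.0]
ft_force: [-0.5, 0.2, -1.5]
grip_width: 0.128
```

Emit:
move_arm([
  [0, 0, 0, 0, 0, 0.0005, 0.0],
  [0, 0, 0, 0, 0, 0.0005, 0.0],
])

```text
clock: 20.35
position: [0.4862, 0.3351, 0.0861]
ee_rot: [0.843, 0.538, 0.0, 0.0]
ft_force: [0.2, 0.5, -1.9]
grip_width: 0.127
```

Run:
```python
from h import *
st()
```

```text
t 20.35 p [0.4862 0.3351 0.0861] yaw 65.16 z [ 0.001  0.    -1.   ] F [ 0.2  0.5 -1.9] T [ 0.06 -0.03 -0.01] g 10.8
```

Still hanging about 1 mm above the plate, so I'll lower a little more and then release.

Emit:
move_arm([
  [0, 0, 0, 0, 0, 0.001, 0.0],
  [0, 0, 0, 0, 0, 0.0016, 0.0],
  [0, 0, 0, 0, 0, 0.0016, 0.0],
])

```text
clock: 20.65
position: [0.4861, 0.3353, 0.0845]
ee_rot: [0.843, 0.539, 0.0, 0.0]
ft_force: [-0.7, 0.7, 1.5]
grip_width: 0.13
```

Run:
```python
from h import *
st()
```

```text
t 20.65 p [0.4861 0.3353 0.0845] yaw 65.16 z [ 0.001  0.    -1.   ] F [-0.7  0.7  1.5] T [-0.07  0.05  0.01] g 11.1
```

Emit:
move_arm([
  [0, 0, 0, 0, 0, 0, 0.035],
  [0, 0, 0, 0, 0, 0, 0.035],
  [0, 0, 0, 0, 0, 0, 0.035],
  [0, 0, 0, 0, 0, -0.02, 0.035],
  [0, 0, 0, 0, 0, -0.06, 0.035],
  [0, 0, 0, 0, 0, -0.11, 0.035],
  [0, 0, 0, 0, 0, -0.16, 0.035],
  [0, 0, 0, 0, 0, -0.2, 0.035],
  [0, 0, 0, 0, 0, -0.22, 0.035],
  [0, 0, 0, 0, 0, -0.22, 0.035],
])

```text
clock: 21.65
position: [0.4866, 0.336, 0.3074]
ee_rot: [0.843, 0.538, 0.002, 0.0]
ft_force: [-0.0, 0.5, -0.4]
grip_width: 0.408
```

Run:
```python
from h import *
st(); go((.48,-.05,.30),30); go((.30,-.42,.30),-20)
```

```text
t 21.65 p [0.4866 0.336  0.3074] yaw 65.16 z [ 0.004  0.003 -1.   ] F [-0.   0.5 -0.4] T [-0.01 -0.03 -0.  ] g 34.9
turn [ 0.08 -0.27 35.16] shift [-0.3531  0.1562  0.0063]
turn [-5.000e-02 -3.100e-01  8.516e+01] shift [-0.7645  0.1483  0.0046]
```

Emit:
move_arm([
  [0, 0, 4, -0.035, 0.016, 0, 0.035],
  [0, 0, 8, -0.075, 0.034, 0, 0.035],
  [0, 0, 12, -0.115, 0.051, 0, 0.035],
  [0, 0, 16, -0.155, 0.069, 0, 0.035],
  [0, 0, 20, -0.195, 0.087, 0, 0.035],
  [0, 0, 24, -0.235, 0.104, 0, 0.035],
  [0, 0, 28, -0.275, 0.122, 0, 0.035],
  [0, 0, 32, -0.315, 0.14, 0, 0.035],
  [0, 0, 36, -0.353, 0.156, 0, 0.035],
  [0, 0, 41, -0.393, 0.155, 0, 0.035],
])

```text
clock: 22.65
position: [0.4611, -0.0892, 0.3027]
ee_rot: [0.978, 0.207, -0.001, -0.001]
ft_force: [0.1, 0.0, -0.4]
grip_width: 0.407
```

Run:
```python
from h import *
st(); go((.30,-.42,.30),-20)
```

```text
t 22.65 p [ 0.4611 -0.0892  0.3027] yaw 23.91 z [-0.001  0.001 -1.   ] F [ 0.1  0.  -0.4] T [0.   0.01 0.04] g 34.8
turn [-0.06  0.08 43.91] shift [-0.2814  0.2371  0.0025]
```

Emit:
move_arm([
  [0, 0, 4, -0.028, 0.024, 0, 0.035],
  [0, 0, 9, -0.056, 0.047, 0, 0.035],
  [0, 0, 13, -0.084, 0.071, 0, 0.035],
  [0, 0, 17, -0.112, 0.095, 0, 0.035],
  [0, 0, 22, -0.14, 0.118, 0, 0.035],
  [0, 0, 26, -0.168, 0.142, 0, 0.035],
  [0, 0, 31, -0.196, 0.166, 0, 0.035],
  [0, 0, 35, -0.225, 0.19, 0, 0.035],
  [0, 0, 40, -0.253, 0.213, 0, 0.035],
  [0, 0, 44, -0.281, 0.237, 0, 0.035],
])

```text
clock: 23.65
position: [0.3008, -0.419, 0.3029]
ee_rot: [0.985, -0.174, -0.001, -0.0]
ft_force: [0.1, -0.6, -0.2]
grip_width: 0.411
```

Run:
```python
from h import *
np.set_printoptions(precision=2,suppress=True)
st(); s=img("side","side20");t=img("top","top20")
a=np.radians(4);Ri=np.array([[np.cos(a),np.sin(a)],[-np.sin(a),np.cos(a)]])
def f(n,im,cam,p,q,z):
    e=edge(im,p,q,2.5); print(n,round(e[2],2),[Ri@(onz(cam,*x,z)[:2]-[.6038,-.015])*1e3 for x in e[:2]])
f("side far rim -46",s,"side",(280,202.2),(304,202),.04)
f("side -x rim -50",s,"side",(309,206),(309,225),.04)
s0=cv2.imread("pics/side0.png");t0=cv2.imread("pics/top0.png")
yb=blob(s,lambda h,S,V:(h>20)&(h<35)&(S>110)&(V>170),(300,190,20,35)); print("blade side",yb[0],Ri@(onz("side",*yb[0],.08)[:2]-[.6038,-.015])*1e3)
yb=blob(t,lambda h,S,V:(h>20)&(h<35)&(S>100)&(V>120),(310,185,40,40)); print("blade top",yb[0],Ri@(onz("top",*yb[0],.08)[:2]-[.6038,-.015])*1e3)
org=lambda h,S,V:(h>5)&(h<20)&(S>150)&(V>100)
for im in(s0,s): print("catch",blob(im,org,(285,190,40,25)))
bb=lambda v0:(lambda h,S,V:(h>105)&(h<125)&(S>180)&(V>v0))
x,y=blob(s,bb(160),(305,285,35,35)),blob(t,bb(120),(190,195,25,30)); p,g=tri(x[0],y[0]); c=np.radians(-24.84)
print("cup blade",p,g,"origin",p[:2]-.036*np.array([-np.sin(c),np.cos(c)]))
d=[cv2.absdiff(cv2.GaussianBlur(i,(3,3),0),cv2.GaussianBlur(j,(3,3),0)).max(2)>45 for i,j in((s0,s),(t0,t))]
for n,m in zip(("side","top"),d):
    k,l,q,cc=cv2.connectedComponentsWithStats(m.astype(np.uint8)); print(n,[(cc[i],q[i,4]) for i in range(1,k) if q[i,4]>12])
A=np.hstack([crop(s,258,185,66,62,6),crop(t,290,148,66,62,6)]);B=np.hstack([crop(s,298,280,66,37,6)[:222],crop(t,190,195,66,37,6)[:222]])
B=np.hstack([cv2.resize(s[275:350,295:369],(396,222*1)),cv2.resize(t[190:260,190:259],(396,222))])
cv2.imwrite("pics/c11.png",np.vstack([A,B]))
```

```text
t 23.65 p [ 0.3  -0.42  0.3 ] yaw -20.05 z [-0.  0. -1.] F [ 0.1 -0.6 -0.2] T [-0.07 -0.   -0.03] g 35.1
side far rim -46 0.19 [array([ 39.55, -38.24]), array([-35.84, -42.93])]
side -x rim -50 0.2 [array([-61.96, -20.28]), array([-50.9 ,  53.04])]
blade side [309.59 204.  ] [-54.4    3.96]
blade top [326.86 193.11] [-54.41   0.13]
catch (array([297.92, 203.94]), 48, ((299.0, 203.5), (5.0, 12.0), 90.0))
catch (array([295.2, 198.6]), 5, ((295.0, 198.5), (1.0, 2.0), 90.0))
cup blade [0.49 0.33 0.12] 0.001201333822500435 origin [0.47 0.3 ]
side [(array([402.02,   2.56]), np.int32(50)), (array([420.26,  33.05]), np.int32(695)), (array([603.34,   1.94]), np.int32(117)), (array([514.86,   6.41]), np.int32(22)), (array([581.86,  19.04]), np.int32(333)), (array([557.33,  14.76]), np.int32(249)), (array([514.62,  68.46]), np.int32(2167)), (array([599.9 ,  23.13]), np.int32(60)), (array([507.5,  29. ]), np.int32(14)), (array([573.55,  60.97]), np.int32(1061)), (array([406.76,  46.8 ]), np.int32(25)), (array([406.75,  55.54]), np.int32(118)), (array([386.48,  63.87]), np.int32(23)), (array([555
[... 714 characters left out ...]
8.88, 207.5 ]), np.int32(16)), (array([221.17, 220.75]), np.int32(232)), (array([208.46, 219.92]), np.int32(37)), (array([224.85, 228.9 ]), np.int32(78)), (array([234.75, 222.44]), np.int32(32)), (array([571.64, 285.4 ]), np.int32(3357)), (array([532.62, 270.08]), np.int32(203)), (array([514.95, 270.47]), np.int32(127)), (array([635.27, 268.39]), np.int32(75)), (array([541.82, 268.91]), np.int32(22)), (array([609.17, 336.69]), np.int32(3820)), (array([412.54, 337.1 ]), np.int32(3464)), (array([454.72, 356.84]), np.int32(4529)), (array([549.26, 318.18]), np.int32(77)), (array([532.31, 365.78]), np.int32(2717)), (array([626.35, 383.66]), np.int32(328)), (array([346.96, 395.64]), np.int32(25))]
```

View pics/c11.png

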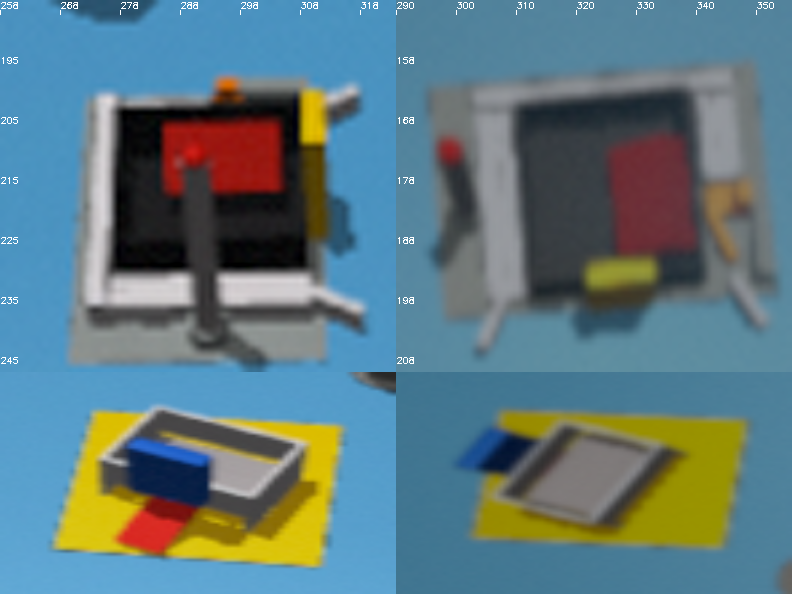

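Run:
```python
from h import *
np.set_printoptions(precision=4,suppress=True)
s=cv2.imread("pics/side20.png");t=cv2.imread("pics/top20.png");t0=cv2.imread("pics/top0.png")
for im in(t0,t):
    print("catch top",blob(im,lambda h,S,V:(h>8)&(h<24)&(S>70)&(V>90),(336,172,18,24)))
a=np.radians(4);Ri=np.array([[np.cos(a),np.sin(a)],[-np.sin(a),np.cos(a)]])
for n,p,q in(("+y inner rim/lip",(311,168),(313.5,194)),("-y",(339.5,165),(342,176)),("front",(312,165.3),(338,162.7)),("blade front",(322,190.9),(333,190.2)),("lip+50",(310,168.75),(312,196.2))):
    e=edge(t,p,q,2.); print(n,round(e[2],2),[Ri@(onz("top",*x,.04)[:2]-[.6038,-.015])*1e3 for x in e[:2]])
bb=lambda v0:(lambda h,S,V:(h>105)&(h<125)&(S>180)&(V>v0))
for v1,v2 in((160,120),(180,130)):
    x,y=blob(s,bb(v1),(305,285,35,35)),blob(t,bb(v2),(190,195,25,30)); p,g=tri(x[0],y[0]); c=np.radians(-24.84)
    print("cup blade",p,g,"origin",p[:2]-.036*np.array([-np.sin(c),np.cos(c)]))
for n,im,b in(("spray",t,0),):
    for nm,bx in(("flux",(355,225,40,45)),("spray",(368,120,35,45)),("reel",(250,240,35,35)),("board",(212,120,50,58)),("brush",(140,195,35,75)),("driver",(408,140,75,22)),("mouse",(470,185,35,45)),("pink",(405,252,50,50))):
        u,v,w,h=bx; print(nm,int((cv2.absdiff(t0,t)[v:v+h,u:u+w].max(2)>50).sum()),end=" ")
```

```text
catch top (array([344.56, 182.72]), 50, ((345.0, 184.0), (12.0, 6.0), 90.0))
catch top (array([344.3396, 182.5849]), 53, ((344.5, 184.0), (12.0, 7.0), 90.0))
+y inner rim/lip 0.04 [array([37.4659, 47.5375]), array([-46.4507,  46.3603])]
-y 0.04 [array([ 39.8522, -48.3501]), array([  3.6621, -47.9488])]
front 0.04 [array([48.4735, 38.6771]), array([ 49.9153, -44.0595])]
blade front 0.03 [array([-38.9613,  13.7825]), array([-40.8467, -20.5723])]
lip+50 0.08 [array([35.3719, 48.4553]), array([-52.9397,  48.7344])]
cup blade [0.4858 0.3348 0.1188] 0.001201333822500435 origin [0.4706 0.3021]
cup blade [0.4854 0.3352 0.1195] 0.0020843937159194044 origin [0.4702 0.3025]
flux 0 spray 0 reel 0 board 0 brush 0 driver 0 mouse 0 pink 205
```

```bash
python3 -c "
from workcell import manip
print(manip.hand_in())"
```

```text
the job is handed in; nothing more can be done
None
```

The job is handed in at about 24 s on the robot's clock, and my last checks found nothing I think should fail it. Two checks disagreed slightly, and `hand_in` gives no verdict.

**What I did**
- **Cassette:** The flux bottle blocked a flat slide to the dock mouth. I carried the cassette past it, set it down in front of the flares, and slid it along the mat under the lips to the end stop. I then eased it back about 1 mm before letting go.
- **Drop:** I held the cup upright over the cassette and pressed its tab on the striker. The heat sink fell into the cassette.
- **Cup:** I stood the empty cup, bottom shut, back on its plate.

**Last checks**

| Check | Result |
|---|---|
| Cassette position | About +0.6 mm in x and 1 mm in y from home |
| Cassette angle | About 1° off the dock in the last top view |
| Catch | In the same place in the top view as before, i.e. sprung back |
| Heat sink | Lying inside the tray, towards its -y wall |
| Cup | About 1 mm from the plate's centre |
| Other things | Seven of the eight unchanged in the top view |

**Disagreements**
- **Cassette angle:** The 1° is within the channel's play, and I left it.
- **Cameras:** The two cameras differ by about 2 to 4 mm in y, so I relied on positions measured relative to the dock.
- **Pink look-alike:** Its patch of the picture changed by 205 pixels. I put that down to the parked arm or its shadow, but did not confirm it. The gripper never worked closer than about 0.1 m to its blade.

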